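# Wind up the label feeder's spring drive

## Robot

A 6-joint arm with a two-finger parallel gripper is mounted at the origin on the work surface. World frame = base frame: x ahead of the robot, y to its left, z up, the work surface at z = 0. Lengths are in m, angles in rad, forces in N, time in s.
With the tool pointing down it reaches from about 0.35 to 1 m from the base axis. Payload 7.1 kg.
Tool frame: the origin (TCP) lies at the very end of the fingers, on their centre line; the grasp point (between the pads) lies 19 mm behind it; z points along the fingers, y is the line along which they close (so a half turn about z gives the same grasp; the last joint's range is limited). The gripper opens to 85 mm and grips with 20 to 120 N. Pads are 22 mm wide; open, the fingers measure 114 mm over their backs; the gripper's body (76 mm by 85 mm) begins 54 mm behind the grasp point. The pads swing forward as they close: fully open they stand 13 mm farther back than shut.
Start: joints at [-1.186, 0.423, 1.63, -0, 1.089, -0.019], TCP at [0.246, -0.575, 0.231] pointing down, gripper open.
Joint ranges: [-3, 3], [-0.9, 2.11], [0.09, 2.58], [-1.31, 4.45], [0.11, 2.69], [-2.54, 2.54]. Speed limits (rad/s): [2.39, 2.39, 3.01, 3.14, 3.14, 3.14].

## Interface

Orientations are given as a rotation vector (axis times angle).
In Python, from station import ctrl gives the robot as it stands.
- The arm moves only by the tool play_rows, never from a script. Its argument "targets" is a list of rows, each an object of numbers: "tx", "ty", "tz": the shift along the tool's x, y, z in cm; "ax", "ay", "az": the turn, a rotation vector about the tool's x, y, z in degrees. A call has 1 to 20 rows; each row is the pose to reach, as a shift and turn from the pose commanded when the call began, along the tool's axes at that moment; what a row does not reach only later rows make up. A row lasts 1/10 s, in which the tool goes at most 50 mm and 8.59 degrees, less where a joint would pass 70% of its speed; a pose out of reach is approached as far as the arm can. A call with a gripper value outside its range is refused whole. "hand" is the opening, from 0 (shut) to 1 (fully open), set as the call begins (left out, the last holds). The fingers move at their own pace and stop on an object; "force" is the grip in N (left out, the last holds). Time passes only in rows, so rows that repeat a pose let the fingers close. It gives the time, the measured TCP pose, the force, the opening and the grip force at its end, in the units of the state.
- ctrl.get_obs(): the state, without advancing time (a new reading comes with each control period).
- ctrl.grab_frame(name): name is "side" or "top"; returns a dict with "pixels" (480x640x3 uint8, red, green, blue), "range_z" (480x640 float32, m along the optical axis (not along the pixel's ray), 0 where there is no reading), "fx", "fy", "cx", "cy" (pixels), "world_from_camera" (4x4, takes a point from camera to world coordinates). Camera axes: x right, y down, z forward; pixel columns grow to the right and rows downward; lengths in m; the calibration is good to about 2 mm. A picture is of the moment at which its call begins.
- ctrl.finish_job(): hands the job in; it is judged then, once.
The state is a dict: "clock": time; "joints": joint angles; "joint_vel": joint speeds; "joint_torque": joint torques, N m; "tcp_pos": TCP position; "tool_rot": TCP orientation; "ft_force": force on the tool from outside, world axes, zero at the start; "ft_torque": the same for the moment, N m; "grip_width": finger opening in m; "grasp_force": force on a finger pad.
Only numpy, scipy, OpenCV 4.12 (cv2) and the standard library are available. Lean on these libraries where they do the work, as an engineer would, in place of code of your own. Each camera call takes 0.05 s, during which the arm holds its last target. There are 200 camera calls.

## Task

Wind the spring of the label feeder fully: turn its two-winged key clockwise (seen from above), wing by wing in part turns because the bracket is in the way, until it comes up against its stop, then let go so that the key rests on its last click. Do not force the key against the stop, and leave the punnet, the spare label roll and the scraper where they are.

Things in the scene. Friction and masses are not known exactly. Their poses are not given: they have to be found in the camera images.
- unit: Label feeder fixed to the table: white housing 60 mm high, x -190 to +85, y -85 to +85 in its frame, sloping peel plate in front to x = +128 below 50 mm. Origin on the table on the key's vertical axis, z up. Behind (x -185 to -125) a label roll and a roller, up to 106 mm high. A pawl housing (x 38 to 66, y -11 to +11) is 72 mm high.
- cap (a point): Centre of the top of the dark steel cap fixed over the key's hub: on the key's axis, 114 mm above the table; cap radius 34 mm, underside at 104 mm. A flat bracket arm 60 mm wide (y -30 to +30, heights 104 to 114 mm) joins it to an upright at x = -120 to -85. The hub cannot be taken from above; a finger can travel round the cap except through the bracket (unit's -x side).
- key (a joint): Winding key, rad, grows clockwise from above as it is wound; hard stop at 9.40. A spring drives it back (0.1 N m unwound, 0.34 wound); a ratchet clicking every 0.419 rad holds it: let go, it falls back to the last click passed. The last click comes just before the stop; the key then rests at about 9.2 (the click before: about 8.8). At value q wing A points along angle -q from the unit's +x.
- wing_a (a point): Outer end of wing A, 74 mm from the key's axis, at mid height (88 mm); its x axis points outward along the wing. The key is a plain steel bar: two flat upright wings in line, 8 mm thick, from heights 78 to 98 mm above the table, each 74 mm long from the axis and clear of the cap beyond 34 mm. Wing B, half a turn away, is alike.
- punnet: Clear open plastic punnet of blueberries, 125 x 100 x 45 mm, loose on the table; origin at the centre of its underside. A bystander.
- spare_roll: Spare roll of labels, a paper ring 76 mm across and 40 mm high with a 38 mm bore, loose on the table; origin at the centre of its underside. A bystander.
- scraper: Flat hand scraper, 200 mm long, lying loose on the table along its x axis. A bystander.

How it is judged:
At the end, for the whole second after the job is handed in: The key, let go and at rest, is held by the ratchet at its last click (joint value above 9.05 of 9.40) (value of joint key above 9.05 rad and velocity of joint key between -0.1 and 0.1 rad/s); the robot touches nothing.
It fails at once if the feeder is pushed or squeezed with more than 45 N (key forced) (contact force between any of the arm, the fingers and unit above 45 N).
It fails at once if a bystander (punnet, spare roll, scraper) is moved by more than 30 mm (distance of any of punnet, spare_roll, scraper from where it was at the start of the episode above 0.03 m).
It also fails if it takes over 64 s, if anything falls off the work surface, if the arm or the gripper's body presses on something with over 40 N, if the wrist force passes 120 N, or if a joint passes its speed limit or range.

## Working session

There is one attempt and no reset: what is moved stays moved. The work goes in short steps, Python scripts to look and compute and a tool call to move; the robot and the scene stay as the last step left them, time stands still between calls to the robot, and variables do not carry over. Pictures are saved under pics/ and viewed, at most 10 in all, crops included, and the job is handed in when it is done.

Besides the shell and the picture viewer there is one more tool, called after "Request:" as a command line: name --argument value ..., lists and objects as JSON in quotes. play_rows: Moves the arm, as the interface text tells. Its arguments: {"type":"object","properties":{"targets":{"type":"array"},"hand":{"type":"number"},"force":{"type":"number"}},"required":["targets"]}

```bash
mkdir -p pics; cat > h.py <<'E'
import numpy as np,cv2
from station import ctrl
def snap(n,f):
    d=ctrl.grab_frame(n); cv2.imwrite(f'pics/{f}.png',d['pixels'][:,:,::-1]); np.savez(f'pics/{f}.npz',**d); return d
def pt(d,u,v,r=1):
    z=np.asarray(d['range_z'])[v-r:v+r+1,u-r:u+r+1]; z=np.median(z[z>0])
    p=np.array([(u-d['cx'])/d['fx']*z,(v-d['cy'])/d['fy']*z,z,1]); return (d['world_from_camera']@p)[:3]
E
python3 - <<'E'
from h import *
a=snap('top','t0');b=snap('side','s0')
print(a['world_from_camera'].round(3),a['fx'],b['world_from_camera'].round(3))
o=ctrl.get_obs();print(o)
E
```

```text
[[-0.001 -0.999  0.044  0.585]
 [-1.     0.    -0.021  0.045]
 [ 0.021 -0.044 -0.999  0.896]
 [ 0.     0.     0.     1.   ]] 457.10641818087674 [[ 0.982 -0.135  0.13   0.524]
 [-0.186 -0.619  0.763 -0.566]
 [-0.023 -0.774 -0.633  0.579]
 [ 0.     0.     0.     1.   ]]
{'clock': 0.1, 'joints': array([-1.18602648e+00,  4.23783074e-01,  1.63062796e+00,  2.00289767e-05,
        1.08860723e+00, -1.90100880e-02]), 'joint_vel': array([-0.00032121, -0.00127134, -0.00274224, -0.00038112,  0.00019368,
        0.00031807]), 'joint_torque': array([-4.02776559e-04, -5.58428192e+01, -2.82443100e+01, -6.00211456e-05,
        3.03989887e-03, -2.45296621e-05]), 'tcp_pos': array([ 0.24539322, -0.57425952,  0.23060613]), 'tool_rot': array([-3.07641124e+00, -6.29660092e-01,  3.79683360e-04]), 'ft_force': array([ 0.49616306,  0.16560595, -0.26195525]), 'ft_torque': array([-0.06048604,  0.01222741, -0.03864299]), 'grasp_force': 0.0, 'grip_width': 0.08504326347421295}
```

View pics/t0.png

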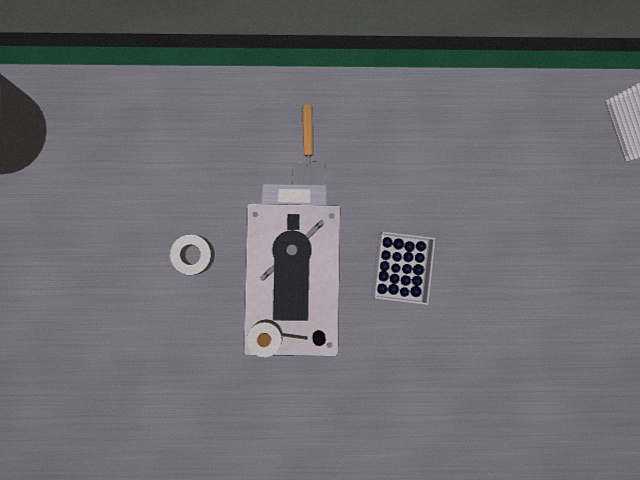

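View pics/s0.png

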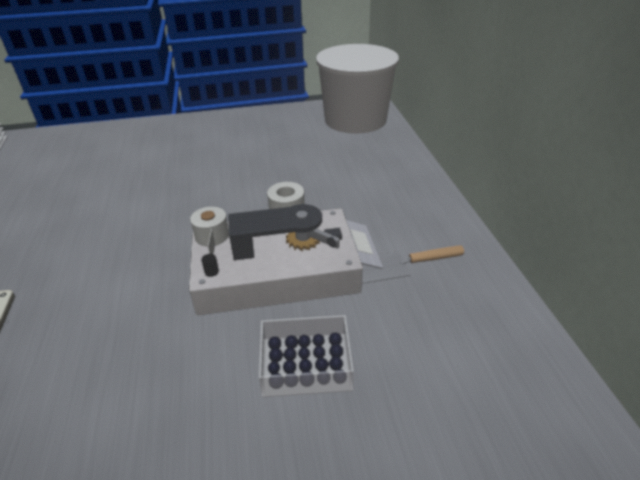

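The top view shows the cap at about (292,250), the bracket running down the image (world -x), and the wings at about (322,223) and (263,278). The scraper sits ahead of the feeder, the punnet to its right and the spare roll to its left. Next I'll measure the axis, the yaw and the wing angle.

```bash
cat > m.py <<'E'
from h import *
def cloud(d):
    z=np.asarray(d['range_z']);v,u=np.mgrid[:480,:640]
    P=np.stack([(u-d['cx'])/d['fx']*z,(v-d['cy'])/d['fy']*z,z,np.ones_like(z)],-1)
    return (P@d['world_from_camera'].T)[...,:3]
if __name__=='__main__':
    d=np.load('pics/t0.npz');C=cloud(d)
    print('cap',pt(d,292,250),'table',pt(d,150,400),'housing',pt(d,310,212),'roll',pt(d,264,340))
    box=np.zeros((480,640),bool);box[195:325,240:345]=1
    for n,lo,hi in(('arm',.107,.122),('wing',.088,.103),('house',.055,.066),('pawl',.067,.078)):
        m=box&(C[...,2]>lo)&(C[...,2]<hi);p=C[m]
        r=cv2.minAreaRect(p[:,:2].astype(np.float32)*1000)
        print(n,m.sum(),np.round(cv2.boxPoints(r)).tolist(),r[1:],'med z',np.median(p[:,2]))
    for u,v in((322,223),(318,227),(314,231),(310,235),(263,278),(267,274),(271,270)):print(u,v,pt(d,u,v,0).round(4))
    cv2.imwrite('pics/crop0.png',cv2.resize(d['pixels'][195:330,235:355,::-1],None,fx=4.4,fy=4.4,interpolation=cv2.INTER_CUBIC))
E
python3 m.py
```

```text
cap [0.60285243 0.07007007 0.11753779] table [0.31818248 0.34540878 0.00075447] housing [0.67376878 0.03898151 0.0608396 ] roll [0.44947151 0.11799854 0.10709773]
arm 3120 [[484.0, 104.0], [484.0, 38.0], [637.0, 38.0], [637.0, 104.0]] ((153.46961975097656, 66.66490173339844), 0.020310895517468452) med z 0.11448868526680722
wing 221 [[461.0, 109.0], [652.0, 15.0], [678.0, 66.0], [486.0, 160.0]] ((57.339271545410156, 213.0242156982422), 63.853546142578125) med z 0.09803845521070753
house 7516 [[467.0, -12.0], [687.0, -16.0], [690.0, 154.0], [470.0, 158.0]] ((170.1505584716797, 220.00985717773438), 88.98773956298828) med z 0.06044466114742697
pawl 217 [[464.0, 100.0], [664.0, 42.0], [674.0, 77.0], [474.0, 135.0]] ((36.152713775634766, 208.20567321777344), 73.86283111572266) med z 0.07228209468326396
322 223 [0.6506 0.0182 0.097 ]
318 227 [0.6434 0.0253 0.0999]
314 231 [0.6365 0.0323 0.0972]
310 235 [0.6295 0.0393 0.0975]
263 278 [0.5548 0.1206 0.1017]
267 274 [0.5617 0.1139 0.0998]
271 270 [0.5685 0.1071 0.0981]
```

View pics/crop0.png

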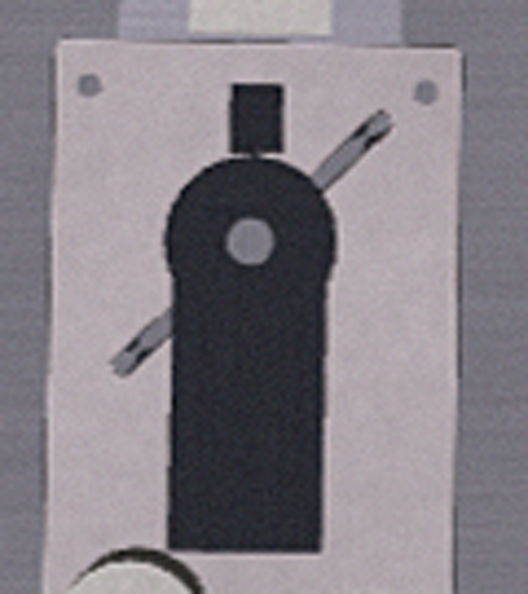

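```bash
cat > g.py <<'E'
import sys
from h import *
from scipy.spatial.transform import Rotation as R
A=np.array([.603,.070,0])
RT=R.from_matrix(np.array([[0,1,0],[1,0,0],[0,0,-1]]).T)
def to(p):
    o=ctrl.get_obs();r=R.from_rotvec(o['tool_rot'])
    print('shift cm',(r.inv().apply(np.array(p)-o['tcp_pos'])*100).round(2),'turn',(r.inv()*RT).as_rotvec(degrees=True).round(2))
    print('t',o['clock'],'rel mm',((o['tcp_pos']-A)*1000).round(1),'F',o['ft_force'].round(1),'j6',o['joints'][5].round(2))
if __name__=='__main__':to(A+np.array([float(a) for a in sys.argv[1:4]])/1000)
E
python3 g.py 57 -18 160
```

```text
shift cm [ 62.73 -41.29   7.12] turn [-7.000e-02 -5.000e-02 -6.687e+01]
t 0.1 rel mm [-357.6 -644.3  230.6] F [ 0.5  0.2 -0.3] j6 -0.02
```

Request:
play_rows --targets '[{"tx": 62.7,"ty": -41.3,"tz": 7.1,"az": -66.9},{"tx": 62.7,"ty": -41.3,"tz": 7.1,"az": -66.9},{"tx": 62.7,"ty": -41.3,"tz": 7.1,"az": -66.9},{"tx": 62.7,"ty": -41.3,"tz": 7.1,"az": -66.9},{"tx": 62.7,"ty": -41.3,"tz": 7.1,"az": -66.9},{"tx": 62.7,"ty": -41.3,"tz": 7.1,"az": -66.9},{"tx": 62.7,"ty": -41.3,"tz": 7.1,"az": -66.9},{"tx": 62.7,"ty": -41.3,"tz": 7.1,"az": -66.9},{"tx": 62.7,"ty": -41.3,"tz": 7.1,"az": -66.9},{"tx": 62.7,"ty": -41.3,"tz": 7.1,"az": -66.9},{"tx": 62.7,"ty": -41.3,"tz": 7.1,"az": -66.9},{"tx": 62.7,"ty": -41.3,"tz": 7.1,"az": -66.9},{"tx": 62.7,"ty": -41.3,"tz": 7.1,"az": -66.9},{"tx": 62.7,"ty": -41.3,"tz": 7.1,"az": -66.9},{"tx": 62.7,"ty": -41.3,"tz": 7.1,"az": -66.9},{"tx": 62.7,"ty": -41.3,"tz": 7.1,"az": -66.9},{"tx": 62.7,"ty": -41.3,"tz": 7.1,"az": -66.9},{"tx": 62.7,"ty": -41.3,"tz": 7.1,"az": -66.9},{"tx": 62.7,"ty": -41.3,"tz": 7.1,"az": -66.9},{"tx": 62.7,"ty": -41.3,"tz": 7.1,"az": -66.9}]' --hand 0 --force 40

```text
invalid input
```

```bash
python3 g.py 57 -18 82; python3 -c "
from h import *
d=snap('side','s1');print(ctrl.get_obs()['grip_width'])
cv2.imwrite('pics/c1.png',cv2.resize(d['pixels'][90:330,170:430,::-1],None,fx=2.4,fy=2.4))"
```

```text
shift cm [ 62.73 -41.28  14.92] turn [-7.000e-02 -5.000e-02 -6.687e+01]
t 0.1 rel mm [-357.6 -644.3  230.6] F [ 0.5  0.2 -0.3] j6 -0.02
0.08569882588287374
```

View pics/c1.png

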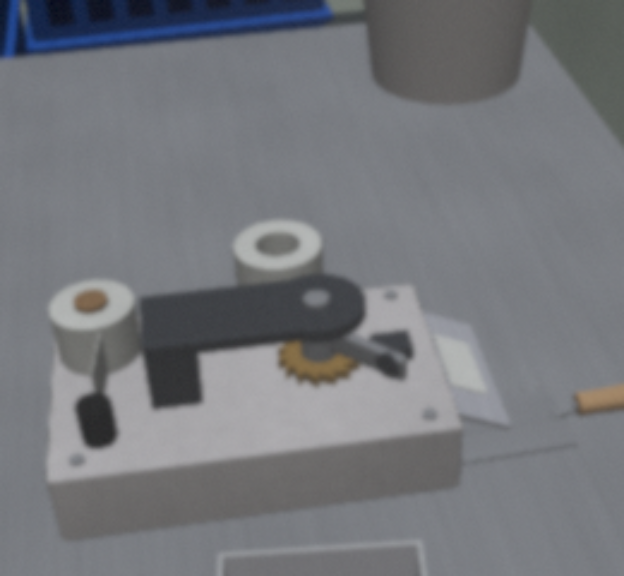

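The move was refused, so the arm hasn't moved; the picture shows the feeder and key as before. I'll retry with all six fields in each row.

Request:
play_rows --targets '[{"tx": 62.7,"ty": -41.3,"tz": 7.1,"ax": 0,"ay": 0,"az": -66.9},{"tx": 62.7,"ty": -41.3,"tz": 7.1,"ax": 0,"ay": 0,"az": -66.9},{"tx": 62.7,"ty": -41.3,"tz": 7.1,"ax": 0,"ay": 0,"az": -66.9},{"tx": 62.7,"ty": -41.3,"tz": 7.1,"ax": 0,"ay": 0,"az": -66.9},{"tx": 62.7,"ty": -41.3,"tz": 7.1,"ax": 0,"ay": 0,"az": -66.9},{"tx": 62.7,"ty": -41.3,"tz": 7.1,"ax": 0,"ay": 0,"az": -66.9},{"tx": 62.7,"ty": -41.3,"tz": 7.1,"ax": 0,"ay": 0,"az": -66.9},{"tx": 62.7,"ty": -41.3,"tz": 7.1,"ax": 0,"ay": 0,"az": -66.9},{"tx": 62.7,"ty": -41.3,"tz": 7.1,"ax": 0,"ay": 0,"az": -66.9},{"tx": 62.7,"ty": -41.3,"tz": 7.1,"ax": 0,"ay": 0,"az": -66.9},{"tx": 62.7,"ty": -41.3,"tz": 7.1,"ax": 0,"ay": 0,"az": -66.9},{"tx": 62.7,"ty": -41.3,"tz": 7.1,"ax": 0,"ay": 0,"az": -66.9},{"tx": 62.7,"ty": -41.3,"tz": 7.1,"ax": 0,"ay": 0,"az": -66.9},{"tx": 62.7,"ty": -41.3,"tz": 7.1,"ax": 0,"ay": 0,"az": -66.9},{"tx": 62.7,"ty": -41.3,"tz": 7.1,"ax": 0,"ay": 0,"az": -66.9},{"tx": 62.7,"ty": -41.3,"tz": 7.1,"ax": 0,"ay": 0,"az": -66.9},{"tx": 62.7,"ty": -41.3,"tz": 7.1,"ax": 0,"ay": 0,"az": -66.9},{"tx": 62.7,"ty": -41.3,"tz": 7.1,"ax": 0,"ay": 0,"az": -66.9},{"tx": 62.7,"ty": -41.3,"tz": 7.1,"ax": 0,"ay": 0,"az": -66.9},{"tx": 62.7,"ty": -41.3,"tz": 7.1,"ax": 0,"ay": 0,"az": -66.9}]' --hand 0 --force 40

```text
clock: 2.15
tcp_pos: [0.6594, 0.0501, 0.1606]
tool_rot: [2.223, 2.22, -0.0]
ft_force: [-0.8, -0.6, 0.6]
grip_width: 0.0001
grasp_force: 0.0
```

```bash
python3 g.py 57 -18 82
```

```text
shift cm [0.19 0.06 7.86] turn [-0.    0.   -0.06]
t 2.15 rel mm [ 56.4 -19.9 160.6] F [-0.8 -0.6  0.6] j6 0.06
```

Request:
play_rows --targets '[{"tx": 0.2,"ty": 0.1,"tz": 2.0,"ax": 0,"ay": 0,"az": 0},{"tx": 0.2,"ty": 0.1,"tz": 4.0,"ax": 0,"ay": 0,"az": 0},{"tx": 0.2,"ty": 0.1,"tz": 6.0,"ax": 0,"ay": 0,"az": 0},{"tx": 0.2,"ty": 0.1,"tz": 7.8,"ax": 0,"ay": 0,"az": 0},{"tx": 0.2,"ty": 0.1,"tz": 7.8,"ax": 0,"ay": 0,"az": 0},{"tx": 0.2,"ty": 0.1,"tz": 7.8,"ax": 0,"ay": 0,"az": 0}]'

```text
clock: 2.75
tcp_pos: [0.6608, 0.053, 0.0824]
tool_rot: [-2.221, -2.221, 0.0]
ft_force: [-0.8, -0.1, 0.2]
grip_width: -0.0001
grasp_force: 0.0
```

```bash
python3 - <<'E'
from h import *
from g import *
to(A+[.057,-.018,.082])
d=snap('side','s2')
cv2.imwrite('pics/c2.png',cv2.resize(d['pixels'][90:330,170:430,::-1],None,fx=2.4,fy=2.4))
# stroke plan: r=60 circle
for f in range(-17,-128,-8):
    x,y=60*np.cos(np.radians(f)),60*np.sin(np.radians(f));print(f,'tx %.1f ty %.1f'%((y+18)/10,(x-57)/10))
E
```

```text
shift cm [-0.1  -0.08  0.04] turn [-0.02  0.    0.  ]
t 2.75 rel mm [ 57.8 -17.   82.4] F [-0.8 -0.1  0.2] j6 0.06
-17 tx 0.0 ty 0.0
-25 tx -0.7 ty -0.3
-33 tx -1.5 ty -0.7
-41 tx -2.1 ty -1.2
-49 tx -2.7 ty -1.8
-57 tx -3.2 ty -2.4
-65 tx -3.6 ty -3.2
-73 tx -3.9 ty -3.9
-81 tx -4.1 ty -4.8
-89 tx -4.2 ty -5.6
-97 tx -4.2 ty -6.4
-105 tx -4.0 ty -7.3
-113 tx -3.7 ty -8.0
-121 tx -3.3 ty -8.8
```

View pics/c2.png

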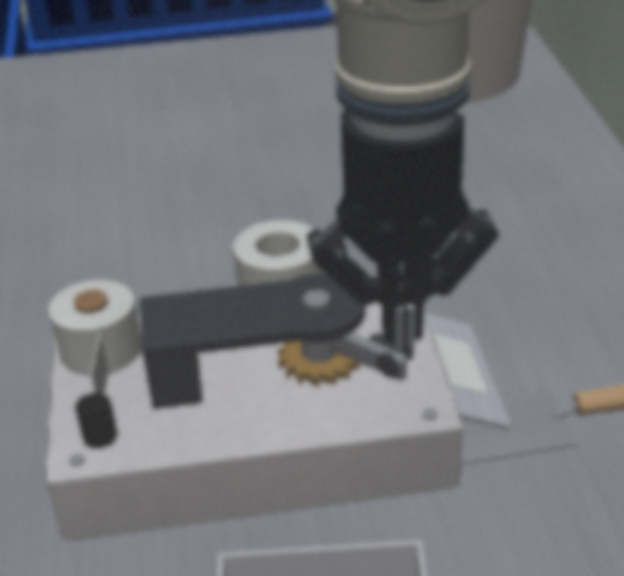

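The shut fingers are at (405,345), in front of the near wing tip (395,365), and clear of the cap. I'll start stroke 1.

Request:
play_rows --targets '[{"tx": -0.7,"ty": -0.3,"tz": 0,"ax": 0,"ay": 0,"az": 0},{"tx": -1.5,"ty": -0.7,"tz": 0,"ax": 0,"ay": 0,"az": 0},{"tx": -2.1,"ty": -1.2,"tz": 0,"ax": 0,"ay": 0,"az": 0},{"tx": -2.7,"ty": -1.8,"tz": 0,"ax": 0,"ay": 0,"az": 0},{"tx": -3.2,"ty": -2.4,"tz": 0,"ax": 0,"ay": 0,"az": 0},{"tx": -3.6,"ty": -3.2,"tz": 0,"ax": 0,"ay": 0,"az": 0},{"tx": -3.9,"ty": -3.9,"tz": 0,"ax": 0,"ay": 0,"az": 0}]'

```text
clock: 3.5
tcp_pos: [0.6239, 0.0144, 0.0839]
tool_rot: [2.219, 2.219, 0.008]
ft_force: [4.5, 4.1, -0.0]
grip_width: -0.0002
grasp_force: 2.0
```

Request:
play_rows --targets '[{"tx": -0.2,"ty": -0.9,"tz": 0,"ax": 0,"ay": 0,"az": 0},{"tx": -0.3,"ty": -1.7,"tz": 0,"ax": 0,"ay": 0,"az": 0},{"tx": -0.3,"ty": -2.5,"tz": 0,"ax": 0,"ay": 0,"az": 0},{"tx": -0.1,"ty": -3.4,"tz": 0,"ax": 0,"ay": 0,"az": 0},{"tx": 0.2,"ty": -4.1,"tz": 0,"ax": 0,"ay": 0,"az": 0},{"tx": 0.6,"ty": -4.9,"tz": 0,"ax": 0,"ay": 0,"az": 0},{"tx": 0.7,"ty": -5.2,"tz": 0,"ax": 0,"ay": 0,"az": 0},{"tx": 0.7,"ty": -5.2,"tz": 0,"ax": 0,"ay": 0,"az": 0}]'

```text
clock: 4.3
tcp_pos: [0.5699, 0.021, 0.0831]
tool_rot: [2.22, 2.221, 0.001]
ft_force: [-0.3, -0.4, 0.8]
grip_width: 0.0002
grasp_force: 0.0
```

```bash
python3 g.py 55 70 160; python3 - <<'E'
from h import *
d=snap('side','s3')
cv2.imwrite('pics/c3.png',cv2.resize(d['pixels'][90:330,170:430,::-1],None,fx=2.4,fy=2.4))
E
```

```text
shift cm [11.9   8.83 -7.69] turn [0.05 0.01 0.03]
t 4.3 rel mm [-33.1 -49.   83.1] F [-0.3 -0.4  0.8] j6 0.02
```

View pics/c3.png

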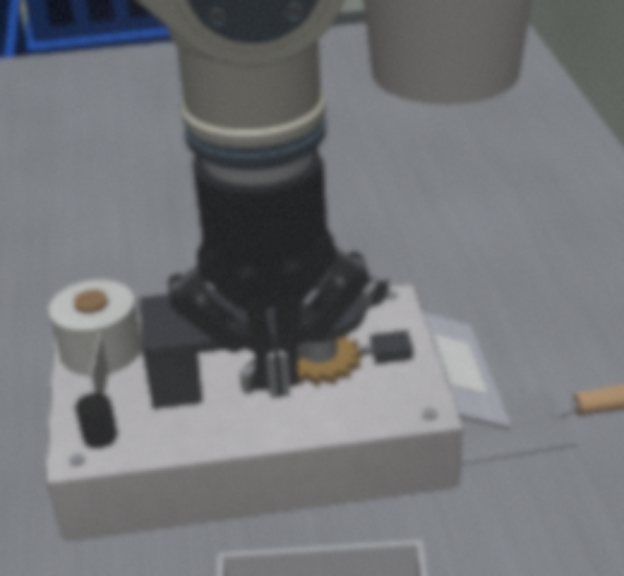

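The finger is at (270,380) on the near side next to the bracket. The far wing tip shows at (380,290), about +36° from +x. Now I lift over the cap and come down behind that wing.

Request:
play_rows --targets '[{"tx": 0,"ty": 0,"tz": -3,"ax": 0,"ay": 0,"az": 0},{"tx": 0,"ty": 0,"tz": -7,"ax": 0,"ay": 0,"az": 0},{"tx": 2.5,"ty": 1.5,"tz": -8,"ax": 0,"ay": 0,"az": 0},{"tx": 6,"ty": 3,"tz": -8,"ax": 0,"ay": 0,"az": 0},{"tx": 9,"ty": 4.5,"tz": -8,"ax": 0,"ay": 0,"az": 0},{"tx": 10.5,"ty": 5.5,"tz": -8,"ax": 0,"ay": 0,"az": 0},{"tx": 10.5,"ty": 5.5,"tz": -8,"ax": 0,"ay": 0,"az": 0},{"tx": 10.5,"ty": 5.5,"tz": -5,"ax": 0,"ay": 0,"az": 0}]'

```text
clock: 5.15
tcp_pos: [0.6272, 0.1264, 0.1352]
tool_rot: [2.217, 2.22, 0.007]
ft_force: [1.2, -0.2, 0.2]
grip_width: 0.0001
grasp_force: 0.0
```

```bash
python3 - <<'E'
from h import *
from g import *
to(A+[.022,.056,.082])
d=snap('side','s4');t=snap('top','t4')
a=cv2.resize(d['pixels'][150:290,210:390,::-1],(400,311));b=cv2.resize(t['pixels'][195:315,235:350,::-1],(300,311))
cv2.imwrite('pics/c4.png',np.hstack([a,b]))
E
```

```text
shift cm [-0.05 -0.25  5.31] turn [ 0.34 -0.04  0.08]
t 5.15 rel mm [ 24.2  56.4 135.2] F [ 1.2 -0.2  0.2] j6 0.18
```

View pics/c4.png

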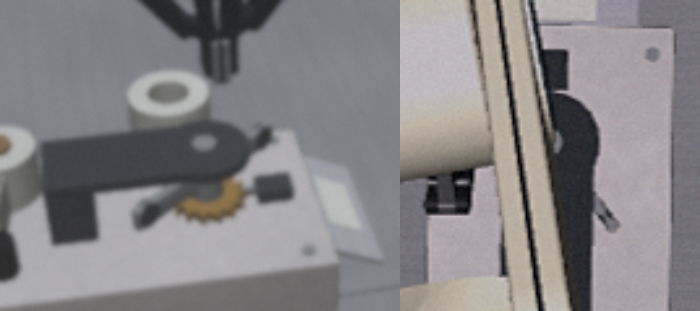

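The near wing tip is at (145,215) in the side part of the picture and (612,225) in the top part. The finger hangs behind the far wing. I'll get the wing angle from the top depth image.

```bash
cat > w.py <<'E'
from m import *
import sys
from g import A
d=np.load(f'pics/{sys.argv[1]}.npz');C=cloud(d)-A
r=np.hypot(C[...,0],C[...,1]);m=(r>.042)&(r<.085)&(C[...,2]>.088)&(C[...,2]<.103)
n,L,s,c=cv2.connectedComponentsWithStats(m.astype(np.uint8))
for i in range(1,n):
    p=C[L==i]
    if s[i,4]>8:print(s[i,4],c[i].round(),'angle',np.degrees(np.arctan2(p[:,1].mean(),p[:,0].mean())).round(1),'rmax',r[L==i].max().round(4))
E
python3 w.py t0; python3 w.py t4
```

```text
82 [316. 227.] angle -46.4 rmax 0.0728
82 [267. 273.] angle 132.3 rmax 0.0731
73 [313. 277.] angle -142.6 rmax 0.0728
```

Request:
play_rows --targets '[{"tx": 0,"ty": -0.2,"tz": 2,"ax": 0,"ay": 0,"az": 0},{"tx": 0,"ty": -0.2,"tz": 4,"ax": 0,"ay": 0,"az": 0},{"tx": 0,"ty": -0.2,"tz": 5.3,"ax": 0,"ay": 0,"az": 0},{"tx": -0.4,"ty": 0.6,"tz": 5.3,"ax": 0,"ay": 0,"az": 0},{"tx": -0.9,"ty": 1.3,"tz": 5.3,"ax": 0,"ay": 0,"az": 0},{"tx": -1.4,"ty": 1.9,"tz": 5.3,"ax": 0,"ay": 0,"az": 0},{"tx": -2.1,"ty": 2.4,"tz": 5.3,"ax": 0,"ay": 0,"az": 0},{"tx": -2.4,"ty": 2.6,"tz": 5.3,"ax": 0,"ay": 0,"az": 0},{"tx": -2.8,"ty": 2.9,"tz": 5.3,"ax": 0,"ay": 0,"az": 0},{"tx": -3.1,"ty": 3.0,"tz": 5.3,"ax": 0,"ay": 0,"az": 0},{"tx": -3.1,"ty": 3.0,"tz": 5.3,"ax": 0,"ay": 0,"az": 0},{"tx": -3.1,"ty": 3.0,"tz": 5.3,"ax": 0,"ay": 0,"az": 0}]'

```text
clock: 6.45
tcp_pos: [0.6553, 0.0953, 0.0799]
tool_rot: [2.221, 2.222, 0.001]
ft_force: [-2.0, 2.8, -0.5]
grip_width: -0.0002
grasp_force: 1.3
```

```bash
python3 g.py 58 15 82; python3 - <<'E'
from h import *
snap('top','t5')
E
python3 w.py t5
```

```text
shift cm [-1.03  0.57 -0.21] turn [ 0.03 -0.02  0.02]
t 6.45 rel mm [52.3 25.3 79.9] F [-2.   2.8 -0.5] j6 0.13
```

Static force is 3.4 N at about 55 mm, or 0.19 N m. That matches the low windings (click 6–7), so two more passes are needed. I'll cross the stop angle slowly to make sure.

Request:
play_rows --targets '[{"tx": -0.4,"ty": 0.3,"tz": -0.2,"ax": 0,"ay": 0,"az": 0},{"tx": -0.7,"ty": 0.4,"tz": -0.2,"ax": 0,"ay": 0,"az": 0},{"tx": -1.0,"ty": 0.5,"tz": -0.2,"ax": 0,"ay": 0,"az": 0},{"tx": -1.0,"ty": 0.5,"tz": -0.2,"ax": 0,"ay": 0,"az": 0}]'

```text
clock: 6.9
tcp_pos: [0.6595, 0.0858, 0.0814]
tool_rot: [-2.22, -2.221, 0.0]
ft_force: [-3.2, 4.4, -0.8]
grip_width: -0.0003
grasp_force: 2.0
```

Request:
play_rows --targets '[{"tx": -0.4,"ty": 0.1,"tz": 0,"ax": 0,"ay": 0,"az": 0},{"tx": -0.7,"ty": 0.1,"tz": 0,"ax": 0,"ay": 0,"az": 0},{"tx": -0.7,"ty": 0.1,"tz": 0,"ax": 0,"ay": 0,"az": 0}]'

```text
clock: 7.2
tcp_pos: [0.6613, 0.0785, 0.0817]
tool_rot: [2.221, 2.222, 0.001]
ft_force: [-0.6, 2.2, -0.4]
grip_width: -0.0001
grasp_force: 1.2
```

```bash
python3 g.py 60 0 82; python3 - <<'E'
from g import *
p=(ctrl.get_obs()['tcp_pos']-A)*1000
for f in range(0,-124,-9):
    x,y=60*np.cos(np.radians(f)),60*np.sin(np.radians(f));print(f,'tx %.1f ty %.1f'%((y-p[1])/10,(x-p[0])/10))
E
```

```text
shift cm [-0.85  0.17 -0.03] turn [ 0.05 -0.02  0.03]
t 7.2 rel mm [58.3  8.5 81.7] F [-0.6  2.2 -0.4] j6 0.1
0 tx -0.9 ty 0.2
-9 tx -1.8 ty 0.1
-18 tx -2.7 ty -0.1
-27 tx -3.6 ty -0.5
-36 tx -4.4 ty -1.0
-45 tx -5.1 ty -1.6
-54 tx -5.7 ty -2.3
-63 tx -6.2 ty -3.1
-72 tx -6.6 ty -4.0
-81 tx -6.8 ty -4.9
-90 tx -6.9 ty -5.8
-99 tx -6.8 ty -6.8
-108 tx -6.6 ty -7.7
-117 tx -6.2 ty -8.6
```

Request:
play_rows --targets '[{"tx": -0.9,"ty": 0.2,"tz": 0,"ax": 0,"ay": 0,"az": 0},{"tx": -1.8,"ty": 0.1,"tz": 0,"ax": 0,"ay": 0,"az": 0},{"tx": -2.7,"ty": -0.1,"tz": 0,"ax": 0,"ay": 0,"az": 0},{"tx": -3.6,"ty": -0.5,"tz": 0,"ax": 0,"ay": 0,"az": 0},{"tx": -4.4,"ty": -1.0,"tz": 0,"ax": 0,"ay": 0,"az": 0},{"tx": -5.1,"ty": -1.6,"tz": 0,"ax": 0,"ay": 0,"az": 0},{"tx": -5.7,"ty": -2.3,"tz": 0,"ax": 0,"ay": 0,"az": 0},{"tx": -6.2,"ty": -3.1,"tz": 0,"ax": 0,"ay": 0,"az": 0},{"tx": -6.6,"ty": -4.0,"tz": 0,"ax": 0,"ay": 0,"az": 0},{"tx": -6.8,"ty": -4.9,"tz": 0,"ax": 0,"ay": 0,"az": 0},{"tx": -6.9,"ty": -5.8,"tz": 0,"ax": 0,"ay": 0,"az": 0},{"tx": -6.8,"ty": -6.8,"tz": 0,"ax": 0,"ay": 0,"az": 0},{"tx": -6.6,"ty": -7.7,"tz": 0,"ax": 0,"ay": 0,"az": 0},{"tx": -6.2,"ty": -8.6,"tz": 0,"ax": 0,"ay": 0,"az": 0},{"tx": -5.9,"ty": -9.2,"tz": 0,"ax": 0,"ay": 0,"az": 0},{"tx": -5.9,"ty": -9.2,"tz": 0,"ax": 0,"ay": 0,"az": 0}]'

```text
clock: 8.8
tcp_pos: [0.5721, 0.019, 0.083]
tool_rot: [2.216, 2.219, 0.007]
ft_force: [3.8, -1.5, 0.7]
grip_width: 0.0001
grasp_force: 1.7
```

Request:
play_rows --targets '[{"tx": 0,"ty": 0,"tz": -3,"ax": 0,"ay": 0,"az": 0},{"tx": 0,"ty": 0,"tz": -7,"ax": 0,"ay": 0,"az": 0},{"tx": 2.5,"ty": 1.5,"tz": -8,"ax": 0,"ay": 0,"az": 0},{"tx": 6,"ty": 3,"tz": -8,"ax": 0,"ay": 0,"az": 0},{"tx": 9,"ty": 4,"tz": -8,"ax": 0,"ay": 0,"az": 0},{"tx": 11,"ty": 4.4,"tz": -8,"ax": 0,"ay": 0,"az": 0},{"tx": 11,"ty": 4.4,"tz": -8,"ax": 0,"ay": 0,"az": 0},{"tx": 11,"ty": 4.4,"tz": -8,"ax": 0,"ay": 0,"az": 0}]'

```text
clock: 9.6
tcp_pos: [0.613, 0.1292, 0.1614]
tool_rot: [2.219, 2.223, -0.0]
ft_force: [-0.5, 0.5, 0.4]
grip_width: -0.0
grasp_force: 0.0
```

```bash
python3 -c "
from h import *
snap('top','t6')"; python3 w.py t6; python3 - <<'E'
from g import *
to(A+[.010,.060,.082])
p=(ctrl.get_obs()['tcp_pos']-A)*1000
for f in list(range(81,-124,-9)):
    x,y=60*np.cos(np.radians(f)),60*np.sin(np.radians(f));print(f,'tx %.1f ty %.1f'%((y-p[1])/10,(x-p[0])/10))
E
```

```text
83 [317. 271.] angle -130.5 rmax 0.0723
shift cm [0.14 0.02 7.94] turn [0.   0.03 0.04]
t 9.65 rel mm [  9.8  58.6 161.4] F [-0.2 -1.3  0.6] j6 0.19
81 tx 0.1 ty -0.0
72 tx -0.2 ty 0.9
63 tx -0.5 ty 1.7
54 tx -1.0 ty 2.5
45 tx -1.6 ty 3.3
36 tx -2.3 ty 3.9
27 tx -3.1 ty 4.4
18 tx -4.0 ty 4.7
9 tx -4.9 ty 4.9
0 tx -5.9 ty 5.0
-9 tx -6.8 ty 4.9
-18 tx -7.7 ty 4.7
-27 tx -8.6 ty 4.4
-36 tx -9.4 ty 3.9
-45 tx -10.1 ty 3.3
-54 tx -10.7 ty 2.5
-63 tx -11.2 ty 1.7
-72 tx -11.6 ty 0.9
-81 tx -11.8 ty -0.0
-90 tx -11.9 ty -1.0
-99 tx -11.8 ty -1.9
-108 tx -11.6 ty -2.8
-117 tx -11.2 ty -3.7
```

Request:
play_rows --targets '[{"tx": 0.1,"ty": 0,"tz": 3,"ax": 0,"ay": 0,"az": 0},{"tx": 0.1,"ty": 0,"tz": 6,"ax": 0,"ay": 0,"az": 0},{"tx": 0.1,"ty": 0,"tz": 7.9,"ax": 0,"ay": 0,"az": 0},{"tx": 0.1,"ty": 0,"tz": 7.9,"ax": 0,"ay": 0,"az": 0},{"tx": -0.2,"ty": 0.9,"tz": 7.9,"ax": 0,"ay": 0,"az": 0},{"tx": -0.5,"ty": 1.7,"tz": 7.9,"ax": 0,"ay": 0,"az": 0},{"tx": -1.0,"ty": 2.5,"tz": 7.9,"ax": 0,"ay": 0,"az": 0},{"tx": -1.6,"ty": 3.3,"tz": 7.9,"ax": 0,"ay": 0,"az": 0},{"tx": -2.3,"ty": 3.9,"tz": 7.9,"ax": 0,"ay": 0,"az": 0},{"tx": -3.1,"ty": 4.4,"tz": 7.9,"ax": 0,"ay": 0,"az": 0},{"tx": -4.0,"ty": 4.7,"tz": 7.9,"ax": 0,"ay": 0,"az": 0},{"tx": -4.9,"ty": 4.9,"tz": 7.9,"ax": 0,"ay": 0,"az": 0},{"tx": -5.9,"ty": 5.0,"tz": 7.9,"ax": 0,"ay": 0,"az": 0}]'

```text
clock: 10.95
tcp_pos: [0.6626, 0.072, 0.0832]
tool_rot: [-2.22, -2.219, -0.002]
ft_force: [-2.6, 6.4, 0.7]
grip_width: -0.0001
grasp_force: 4.0
```

Request:
play_rows --targets '[{"tx": -0.9,"ty": -0.1,"tz": 0,"ax": 0,"ay": 0,"az": 0},{"tx": -1.8,"ty": -0.3,"tz": 0,"ax": 0,"ay": 0,"az": 0},{"tx": -2.7,"ty": -0.6,"tz": 0,"ax": 0,"ay": 0,"az": 0},{"tx": -3.5,"ty": -1.1,"tz": 0,"ax": 0,"ay": 0,"az": 0},{"tx": -4.2,"ty": -1.7,"tz": 0,"ax": 0,"ay": 0,"az": 0},{"tx": -4.8,"ty": -2.5,"tz": 0,"ax": 0,"ay": 0,"az": 0},{"tx": -5.3,"ty": -3.3,"tz": 0,"ax": 0,"ay": 0,"az": 0},{"tx": -5.7,"ty": -4.1,"tz": 0,"ax": 0,"ay": 0,"az": 0},{"tx": -5.9,"ty": -5.0,"tz": 0,"ax": 0,"ay": 0,"az": 0},{"tx": -6.0,"ty": -6.0,"tz": 0,"ax": 0,"ay": 0,"az": 0},{"tx": -5.9,"ty": -6.9,"tz": 0,"ax": 0,"ay": 0,"az": 0},{"tx": -5.7,"ty": -7.8,"tz": 0,"ax": 0,"ay": 0,"az": 0},{"tx": -5.3,"ty": -8.7,"tz": 0,"ax": 0,"ay": 0,"az": 0},{"tx": -5.1,"ty": -9.2,"tz": 0,"ax": 0,"ay": 0,"az": 0},{"tx": -5.1,"ty": -9.2,"tz": 0,"ax": 0,"ay": 0,"az": 0}]'

```text
clock: 12.45
tcp_pos: [0.5758, 0.0189, 0.0853]
tool_rot: [2.216, 2.217, 0.011]
ft_force: [5.3, -1.5, 1.0]
grip_width: -0.0002
grasp_force: 2.3
```

```bash
python3 g.py 2 60 162
```

```text
shift cm [11.1   3.   -7.64] turn [0.59 0.01 0.03]
t 12.45 rel mm [-27.2 -51.1  85.3] F [ 5.3 -1.5  1. ] j6 0.01
```

Request:
play_rows --targets '[{"tx": 0,"ty": 0,"tz": -3,"ax": 0,"ay": 0,"az": 0},{"tx": 0,"ty": 0,"tz": -7,"ax": 0,"ay": 0,"az": 0},{"tx": 2.5,"ty": 1,"tz": -8,"ax": 0,"ay": 0,"az": 0},{"tx": 6,"ty": 2,"tz": -8,"ax": 0,"ay": 0,"az": 0},{"tx": 9,"ty": 3,"tz": -8,"ax": 0,"ay": 0,"az": 0},{"tx": 11.1,"ty": 3.2,"tz": -8,"ax": 0,"ay": 0,"az": 0},{"tx": 11.1,"ty": 3.2,"tz": -8,"ax": 0,"ay": 0,"az": 0},{"tx": 11.1,"ty": 3.2,"tz": -8,"ax": 0,"ay": 0,"az": 0}]'

```text
clock: 13.25
tcp_pos: [0.6038, 0.1303, 0.1635]
tool_rot: [2.219, 2.222, 0.002]
ft_force: [-0.5, 0.6, 0.7]
grip_width: -0.0001
grasp_force: 0.0
```

```bash
python3 -c "
from h import *
snap('top','t7')"; python3 w.py t7; python3 - <<'E'
from g import *
to(A+[.002,.060,.082])
p=(ctrl.get_obs()['tcp_pos']-A)*1000
for f in list(range(90,5,-8)):
    x,y=60*np.cos(np.radians(f)),60*np.sin(np.radians(f));print(f,'tx %.1f ty %.1f'%((y-p[1])/10,(x-p[0])/10))
E
```

```text
84 [321. 266.] angle -118.1 rmax 0.0726
shift cm [0.03 0.14 8.12] turn [0.08 0.   0.03]
t 13.3 rel mm [  0.5  59.7 163.2] F [-0.5 -1.5  0.2] j6 0.19
90 tx 0.0 ty -0.0
82 tx -0.0 ty 0.8
74 tx -0.2 ty 1.6
66 tx -0.5 ty 2.4
58 tx -0.9 ty 3.1
50 tx -1.4 ty 3.8
42 tx -2.0 ty 4.4
34 tx -2.6 ty 4.9
26 tx -3.3 ty 5.3
18 tx -4.1 ty 5.7
10 tx -4.9 ty 5.9
```

Click 20 is confirmed, with the pushed wing at about 62°. The last click should put it at about 13.9° and the stop at about 3.5°. I'll approach in small steps.

Request:
play_rows --targets '[{"tx": 0,"ty": 0.1,"tz": 3,"ax": 0,"ay": 0,"az": 0},{"tx": 0,"ty": 0.1,"tz": 6,"ax": 0,"ay": 0,"az": 0},{"tx": 0,"ty": 0.1,"tz": 8,"ax": 0,"ay": 0,"az": 0},{"tx": 0,"ty": 0.1,"tz": 8,"ax": 0,"ay": 0,"az": 0},{"tx": 0,"ty": 0.8,"tz": 8,"ax": 0,"ay": 0,"az": 0},{"tx": -0.2,"ty": 1.6,"tz": 8,"ax": 0,"ay": 0,"az": 0},{"tx": -0.5,"ty": 2.4,"tz": 8,"ax": 0,"ay": 0,"az": 0},{"tx": -0.9,"ty": 3.1,"tz": 8,"ax": 0,"ay": 0,"az": 0},{"tx": -1.4,"ty": 3.8,"tz": 8,"ax": 0,"ay": 0,"az": 0},{"tx": -2.0,"ty": 4.4,"tz": 8,"ax": 0,"ay": 0,"az": 0},{"tx": -2.6,"ty": 4.9,"tz": 8,"ax": 0,"ay": 0,"az": 0},{"tx": -2.6,"ty": 4.9,"tz": 8,"ax": 0,"ay": 0,"az": 0},{"tx": -2.6,"ty": 4.9,"tz": 8,"ax": 0,"ay": 0,"az": 0}]'

```text
clock: 14.6
tcp_pos: [0.6515, 0.1046, 0.0831]
tool_rot: [-2.22, -2.22, 0.001]
ft_force: [-3.3, 2.5, -3.1]
grip_width: 0.0001
grasp_force: 2.4
```

```bash
python3 g.py 55 25 82
```

```text
shift cm [-0.96  0.65  0.11] turn [-0.09 -0.05 -0.01]
t 14.6 rel mm [48.5 34.6 83.1] F [-3.3  2.5 -3.1] j6 0.14
```

Request:
play_rows --targets '[{"tx": -0.3,"ty": 0.2,"tz": 0,"ax": 0,"ay": 0,"az": 0},{"tx": -0.6,"ty": 0.4,"tz": 0,"ax": 0,"ay": 0,"az": 0},{"tx": -0.6,"ty": 0.4,"tz": 0,"ax": 0,"ay": 0,"az": 0},{"tx": -0.6,"ty": 0.4,"tz": 0,"ax": 0,"ay": 0,"az": 0}]'

```text
clock: 15.0
tcp_pos: [0.6557, 0.0989, 0.0833]
tool_rot: [-2.22, -2.22, -0.0]
ft_force: [-5.0, 3.6, -2.9]
grip_width: 0.0002
grasp_force: 2.6
```

Request:
play_rows --targets '[{"tx": -0.15,"ty": 0.1,"tz": 0,"ax": 0,"ay": 0,"az": 0},{"tx": -0.3,"ty": 0.2,"tz": 0,"ax": 0,"ay": 0,"az": 0},{"tx": -0.3,"ty": 0.2,"tz": 0,"ax": 0,"ay": 0,"az": 0},{"tx": -0.3,"ty": 0.2,"tz": 0,"ax": 0,"ay": 0,"az": 0}]'

```text
clock: 15.4
tcp_pos: [0.6572, 0.0961, 0.0832]
tool_rot: [-2.22, -2.22, 0.001]
ft_force: [-5.3, 4.4, -1.5]
grip_width: 0.0003
grasp_force: 2.9
```

```bash
python3 - <<'E'
from g import *
to(A+[.055,.025,.082])
d=snap('side','s8')
cv2.imwrite('pics/c8.png',cv2.resize(d['pixels'][170:280,250:390,::-1],None,fx=5,fy=5,interpolation=cv2.INTER_CUBIC))
E
```

```text
shift cm [-0.11  0.08  0.12] turn [-0.11 -0.07  0.01]
t 15.4 rel mm [54.2 26.1 83.2] F [-5.3  4.4 -1.5] j6 0.13
```

View pics/c8.png

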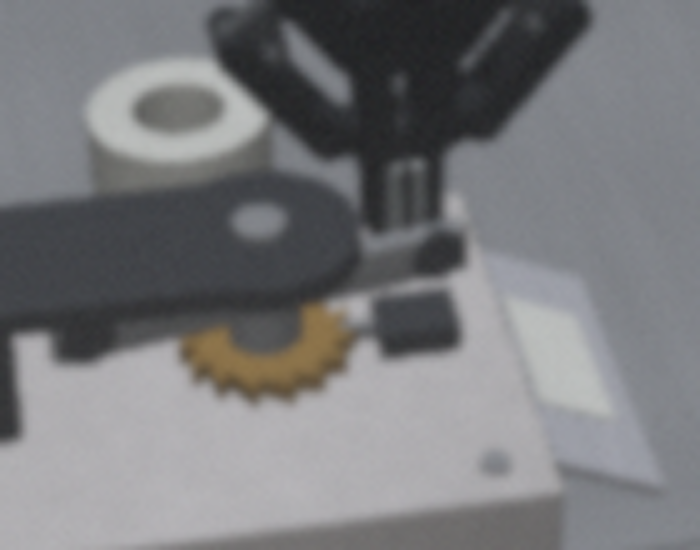

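The finger tip (400,220) is pushing the wing, which shows from (360,265) to (460,245). I'll measure its angle from the side depth image.

```bash
cat > ws.py <<'E'
from m import *
import sys
from g import A
d=np.load(f'pics/{sys.argv[1]}.npz');C=cloud(d)-A
r=np.hypot(C[...,0],C[...,1]);m=(r>.042)&(r<.08)&(C[...,2]>.080)&(C[...,2]<.096)&(C[...,0]>.03)&(abs(C[...,1])<.03)
m[:,:318]=0
p=C[m][:,:2]; 
for _ in range(4):
    k=np.polyfit(p[:,0],p[:,1],1);e=p[:,1]-np.polyval(k,p[:,0]);p=p[abs(e)<max(.003,0)]
print(len(p),'face angle',np.degrees(np.arctan(k[0])),'offset mm',k[1]*1000)
b=p.mean(0);print('wing angle by offset',np.degrees(np.arctan2(b[1],b[0])+np.arcsin(.004/np.hypot(*b))))
E
python3 ws.py s8
```

```text
105 face angle 8.245600546095659 offset mm -0.9160425279488537
wing angle by offset 11.161764643038085
```

Request:
play_rows --targets '[{"tx": -0.1,"ty": 0.05,"tz": 0,"ax": 0,"ay": 0,"az": 0},{"tx": -0.2,"ty": 0.1,"tz": 0,"ax": 0,"ay": 0,"az": 0},{"tx": -0.2,"ty": 0.1,"tz": 0,"ax": 0,"ay": 0,"az": 0},{"tx": -0.2,"ty": 0.1,"tz": 0,"ax": 0,"ay": 0,"az": 0}]'

```text
clock: 15.85
tcp_pos: [0.6582, 0.0942, 0.0831]
tool_rot: [-2.22, -2.22, 0.001]
ft_force: [-5.2, 5.2, -2.1]
grip_width: 0.0001
grasp_force: 3.1
```

```bash
python3 -c "
from h import *
snap('side','s9')"; python3 ws.py s9; python3 g.py 48 40 82
```

```text
136 face angle 6.842842543557408 offset mm -1.3642021305401455
wing angle by offset 9.443498043186299
shift cm [ 1.58 -0.72  0.11] turn [-0.12 -0.08  0.01]
t 15.9 rel mm [55.2 24.2 83.1] F [-5.1  5.4 -1.8] j6 0.12
```

Force is steady at about 7.5 N and the wing is at about 7–9°. I'll back off slowly along the arc, then lift and check.

Request:
play_rows --targets '[{"tx": 0.2,"ty": -0.1,"tz": 0,"ax": 0,"ay": 0,"az": 0},{"tx": 0.4,"ty": -0.2,"tz": 0,"ax": 0,"ay": 0,"az": 0},{"tx": 0.6,"ty": -0.3,"tz": 0,"ax": 0,"ay": 0,"az": 0},{"tx": 1.0,"ty": -0.4,"tz": 0,"ax": 0,"ay": 0,"az": 0},{"tx": 1.6,"ty": -0.5,"tz": 0,"ax": 0,"ay": 0,"az": 0},{"tx": 2.0,"ty": -0.5,"tz": 0,"ax": 0,"ay": 0,"az": 0},{"tx": 2.0,"ty": -0.5,"tz": -3,"ax": 0,"ay": 0,"az": 0},{"tx": 2.0,"ty": -0.5,"tz": -7,"ax": 0,"ay": 0,"az": 0},{"tx": 5,"ty": -0.5,"tz": -10,"ax": 0,"ay": 0,"az": 0},{"tx": 9,"ty": -0.5,"tz": -10,"ax": 0,"ay": 0,"az": 0},{"tx": 12,"ty": -0.5,"tz": -10,"ax": 0,"ay": 0,"az": 0},{"tx": 12,"ty": -0.5,"tz": -10,"ax": 0,"ay": 0,"az": 0},{"tx": 12,"ty": -0.5,"tz": -10,"ax": 0,"ay": 0,"az": 0}]'

```text
clock: 17.2
tcp_pos: [0.6537, 0.2141, 0.1825]
tool_rot: [2.219, 2.224, 0.0]
ft_force: [0.7, -0.1, -0.4]
grip_width: 0.0
grasp_force: 0.0
```

```bash
python3 -c "
from h import *
snap('side','s10');d=snap('top','t10')
cv2.imwrite('pics/c10.png',cv2.resize(d['pixels'][195:325,230:360,::-1],(560,560),interpolation=cv2.INTER_CUBIC))"; python3 ws.py s10; python3 w.py t10; python3 g.py 0 0 200
```

```text
131 face angle 14.260458718506326 offset mm -3.0720088525703195
wing angle by offset 15.259464351451035
87 [284. 218.] angle 14.0 rmax 0.0746
shift cm [-14.27  -5.08  -1.77] turn [-0.02  0.03  0.02]
t 17.3 rel mm [ 50.8 142.7 182.2] F [ 0.9 -0.  -0.3] j6 0.3
```

View pics/c10.png

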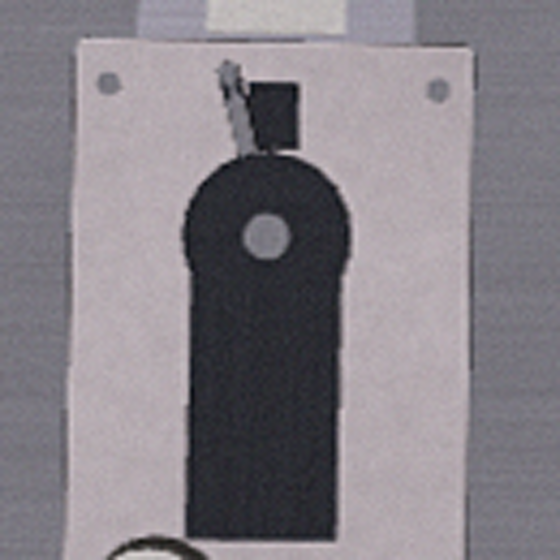

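The wing, tip at (228,70), rests at 14.0°, which is the predicted angle for click 22 (q ≈ 9.2). The arm is clear of everything, so I'm handing in.

```bash
python3 -c "
from h import *
print(ctrl.finish_job())"
```

```text
the job is handed in; nothing more can be done
None
```

The key is wound to its last click (the wing rests at the angle for about 9.2 rad) and released. The steady pushes I read stayed under about 8 N, the bystanders were never approached, and the job was handed in at about 17 s with no verdict returned.

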